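Clamp an interface card in the test jig

TASK

Get the green interface card ready for testing: swing the jig's sprung clip up until it stays open, slide the card along the bed under it until its gold edge is felt to bear firmly, but gently, on the bottom of the socket, let go of it, then lower the clip under control (do not let it snap down) so that its yellow foot holds the card. Leave the card fully home and the tester, pliers and carton where they are.

Things in the scene. Friction and masses are not known exactly. Their poses are not given: they have to be found in the camera images.
- ports (a point): Centre of the silver port block on the loose green card, the place to hold it: 21 mm along x, 17 mm wide (grip across y), 24 mm tall, standing on the board. This point is 16 mm above the board's underside, 12 mm above its top, 34.5 mm from the board's centre towards its -x end. x points to the gold contact edge, 79.5 mm ahead of this point; z is up.
- card: The whole loose green interface card, about 80 g: board 90 mm (x) by 50 mm by 4 mm. Origin: centre of the board's underside; x points to the gold contact edge, z up. It starts flat on the work surface, left or right of the jig.
- seat (a point): Fixed point of the jig: near where ports is when the card on the bed is home; the true place lies up to 4 mm before or beyond it along x, as the socket's depth differs. x points along the slide into the socket; z up; the bed's top is 16 mm below. With the clip open, a card set on the bed with its ports 66 mm behind this point has its gold edge inside the rails' flare; with the clip down the foot blocks it.
- jig: Fixed jig: pale bed plate 12 mm high, 100 mm wide, from 135 mm behind to 100 mm ahead of the origin (bed's underside; seat is 38.5 mm behind it); x as seat. Black guide rails 7 mm tall leave the card 1.5 mm play a side; parallel from 20 mm behind the origin to the socket, flared 7 mm outward a side over the 34 mm before that.
- socket: Black edge socket across the jig's far end, 68 mm wide, 20 mm tall; x as seat. Origin: under its hood at bed height, 83.5 mm ahead of seat. The hood reaches 18 mm back over the card's edge, 8 mm above the bed, and hides the slot's bottom, a hard stop 0 to 8 mm before the origin, different each time: feel for it. Press the card on it with more than 2 N, best 5 to 10; above 15 N does damage.
- clip (a joint): Sprung clip's angle, rad: 0 right down on the bare bed (as it starts), about 0.07 with the foot on a seated card, 1.75 fully open, leaning a little back. An over-centre spring pulls it down below 0.9 and open above 0.9 (0.3 N m, some 4 N at the bar, fading close to 0.9): lifted past the middle and let go it stays open; let go below that it snaps down.
- bar (a point): Centre of the red round bar at the clip's free end, its handle; moves with the clip. 12 mm thick, 30 mm long along the jig's y: grip across its ends from above, and it turns between the fingers while led round the hinge in an arc of 79 mm radius. Clip down: 36 mm above the bed, 38.5 mm ahead of seat, 12 mm higher than the hinge. A 12 mm wide steel strip joins it to the hinge.
- hinge (a point): Fixed point on the clip's hinge axis, mid-width of the jig, 24 mm above the bed, 116.5 mm straight ahead of seat. The axis is the jig's y; a growing joint value swings the bar up and then towards +x. Axes as seat.
- clip_arm: The sprung clip itself: a steel strip from the hinge to the red bar, with a yellow foot under it, a 10 x 16 mm post 24 mm tall, 60 mm from the hinge. Origin: at the hinge; axes as seat when the clip is down, pitching with it. In the end the foot's underside must press on the card's board by the clip's own spring (about 5 N).
- tester: White and green cable tester, 100 x 58 x 28 mm, loose, on the other side of the jig from the card. Leave alone. Origin: centre of underside.
- pliers: Small pliers with a red and a blue handle, about 160 x 60 x 12 mm, lying beyond the work. Leave alone. Origin: at the pivot, underside.
- carton: Small cardboard carton, 60 x 75 x 55 mm, standing beyond the work. Leave alone. Origin: centre of underside.
Things that resemble listed ones, but are neither listed nor needed, are in the scene too. There is more than one size of the card; the one meant has the size given above.

How it is judged:
On the way, in this order (a step that is already met when the one before it is completed fails the run):
1. the clip is swung up and stays open (value of joint clip above 1.4 rad), for 0.2 s.
2. with the clip open, the card is pushed home on the bed, bearing on the socket's bottom with more than 2 N (x of ports in the frame of seat between -0.006 and 0.006 m and z of ports in the frame of seat below 0.002 m and angle between the x axis of ports and the x axis of seat, either way round below 0.1 rad and angle between ports's own z axis and vertical below 0.06 rad and contact force between card and socket above 2 N and value of joint clip above 1.2 rad), for 0.02 s.
At the end, for the whole second after the job is handed in: The card lies flat on the bed, its edge inside the socket (ports within 6 mm of seat along x, which covers every depth of the socket), straight to 0.1 rad, with the clip down on it: clip between 0.04 and 0.1 rad, its foot pressing on the card with more than 2 N (x of ports in the frame of seat between -0.006 and 0.006 m and z of ports in the frame of seat below 0.002 m and angle between the x axis of ports and the x axis of seat, either way round below 0.1 rad and angle between ports's own z axis and vertical below 0.06 rad and value of joint clip between 0.04 and 0.1 rad and contact force between clip_arm and card above 2 N); the robot touches nothing.
It fails at once if the card is pushed into the socket with more than 15 N (contact force between card and socket above 15 N).
It fails at once if the clip is let snap down (faster than 4 rad/s while its bar is still more than 2 cm above its place on the card) (velocity of joint clip below -4 rad/s and value of joint clip above 0.35 rad).
It fails at once if the foot is forced onto the card with more than 40 N (contact force between clip_arm and card above 40 N).
It fails at once if the tester, pliers or carton is moved by more than 3 cm (distance of any of tester, pliers, carton from where it was at the start of the episode above 0.03 m).
It also fails if it takes over 72 s, if anything falls off the work surface, if the arm or the gripper's body presses on something with over 40 N, if the wrist force passes 120 N, or if a joint passes its speed limit or range.

ROBOT

A 6-joint arm with a two-finger parallel gripper is mounted at the origin on the work surface. World frame = base frame: x ahead of the robot, y to its left, z up, the work surface at z = 0. Lengths are in m, angles in rad, forces in N, time in s.
With the tool pointing down it reaches from about 0.35 to 0.85 m from the base axis. Payload 8.1 kg.
Tool frame: the origin (TCP) lies at the very end of the fingers, on their centre line; the grasp point (between the pads) lies 19 mm behind it; z points along the fingers, y is the line along which they close (so a half turn about z gives the same grasp; the last joint's range is limited). The gripper opens to 93 mm and grips with 3 to 60 N. Pads are 15 mm wide; open, the fingers measure 128 mm over their backs; the gripper's body (75 mm by 188 mm) begins 65 mm behind the grasp point.
Start: joints at [-1.343, 0.13, 1.488, -0, 1.523, -0.085], TCP at [0.185, -0.571, 0.219] pointing down, gripper open.
Joint ranges: [-2.96, 2.96], [-0.89, 2.26], [0.02, 2.5], [-1.34, 4.48], [0, 2.73], [-2.66, 2.66]. Speed limits (rad/s): [2.39, 2.39, 2.79, 3.14, 3.14, 3.14].

INTERFACE

Orientations are given as a rotation vector (axis times angle).
In Python, from plant import robot gives the robot as it stands. The module is installed in compiled form; this text tells all that it offers.
- The arm moves only by the tool play_rows, never from a script. Its argument "increments" is text: rows parted by semicolons, each of 5 numbers parted by spaces: the shift along the tool's x, y, z in mm, then the turn about the tool's z in degrees, then the closure, from -1 (fully open) to 1 (shut). In form: dx dy dz yaw claw; .... A call has 1 to 20 rows; each row is the pose to reach, as a shift and turn from the pose commanded when the call began, along the tool's axes at that moment; what a row does not reach only later rows make up. A row lasts 1/10 s, in which the tool goes at most 50 mm and 8.59 degrees, less where a joint would pass 70% of its speed; a pose out of reach is approached as far as the arm can. A call with a gripper value outside its range is refused whole. The fingers move at their own pace and stop on an object; "force" is the grip in N (left out, the last holds). Time passes only in rows, so rows that repeat a pose let the fingers close. It gives the time, the measured TCP pose, the force, the opening and the grip force at its end, in the units of the state.
- robot.read_state(): the state, without advancing time (a new reading comes with each control period).
- robot.read_camera(name): name is "scene" or "side" or "wrist"; returns the picture (384x512x3 uint8, blue, green, red); there is no depth.
- robot.calibration(name): a dict with "vertical_fov" (degrees; the focal length in pixels is half the picture's height over the tangent of half this angle, whatever the lens; pixels are square), "cx", "cy" (the principal point, pixels), "D" ([k1, k2, p1, p2, k3] as OpenCV has them; the pictures are not rectified), "rvec" (rotation vector, rad) and "tvec" (3), from world to camera coordinates, as OpenCV has them. Camera axes: x right, y down, z forward; pixel columns grow to the right and rows downward; lengths in m; the calibration is good to about 2 mm. A picture is of the moment at which its call begins: read the wrist's pose just before it. calibration takes no time and is no camera call; for the wrist camera it gives the pose at the moment of the call.
- robot.close_job(): hands the job in; it is judged then, once.
Trained networks look in the newest picture that a camera, given by its name, has taken for a name from the list of things; names that differ only in an ending like _2 or _b are one class to them, and where a whole thing is asked for, a point or a joint stands for the part that bears it (a point fixed in the world has none). Each returns a list of dicts, best first, with "conf" (0 to 1); they miss things now and then, are a little off and sometimes report something else, mostly with a low value. They report only what shows in the picture. A call takes as long as a camera call. They do not tell look-alikes from the thing itself.
- robot.recognise(camera, query): "centre" ([x, y, z] in m, in world coordinates, good to about 4 mm: the middle of the surface that is visible of it).
- robot.regions_of(camera, query): "pixels" (384x512 bool, what is visible of it).
- robot.landmark_of(camera, query): "centre" ([x, y, z] in m, in world coordinates, good to about 4 mm: a listed point, or the origin of a listed thing).
The state is a dict: "t": time; "q": joint angles; "dq": joint speeds; "joint_torque": joint torques, N m; "tool_pos": TCP position; "orientation": TCP orientation; "force": force on the tool from outside, world axes, zero at the start; "wrist_torque": the same for the moment, N m; "opening": finger opening in m; "gripper_force": force on a finger pad.
Only numpy, scipy, OpenCV 4.12 (cv2) and the standard library are available. Lean on these libraries where they do the work, as an engineer would, in place of code of your own. Each camera call takes 0.05 s, during which the arm holds its last target. There are 200 camera calls.

## Working session

There is one attempt and no reset: what is moved stays moved. The work goes in short steps, Python scripts to look and compute and a tool call to move; the robot and the scene stay as the last step left them, time stands still between calls to the robot, and variables do not carry over. Pictures are saved under pics/ and viewed, at most 10 in all, crops included, and the job is handed in when it is done.

Besides the shell and the picture viewer there is one more tool, called after "Request:" as name(argument=value, ...) on one line, values as JSON. play_rows: Moves the arm, as the interface text tells. Its arguments: {"type":"object","properties":{"increments":{"type":"string"},"force":{"type":"number"}},"required":["increments"]}

```bash
mkdir -p pics
cat > h.py <<'E'
from plant import robot
import cv2, numpy as np
def cal(n):
    c=robot.calibration(n); f=192/np.tan(np.radians(c["vertical_fov"]/2))
    K=np.array([[f,0,c["cx"]],[0,f,c["cy"]],[0,0,1.]]); return K,np.array(c["D"],float),np.array(c["rvec"],float),np.array(c["tvec"],float)
def proj(n,P):
    K,D,r,t=cal(n); return cv2.projectPoints(np.array(P,float).reshape(-1,1,3),r,t,K,D)[0].reshape(-1,2)
def ray(n,uv,z):
    K,D,r,t=cal(n); u=cv2.undistortPoints(np.array(uv,float).reshape(-1,1,2),K,D).reshape(-1,2)
    R=cv2.Rodrigues(r)[0]; o=-R.T@t; d=np.c_[u,np.ones(len(u))]@R
    return o+d*((z-o[2])/d[:,2])[:,None]
E
python3 - <<'E'
from h import *
a=robot.read_camera("scene"); 
for q in ["ports","card","seat","jig","socket","bar","hinge","tester","pliers","carton"]:
    print(q,[(np.round(d["centre"],3).tolist(),round(d["conf"],2),proj("scene",d["centre"])[0].round().tolist()) for d in robot.landmark_of("scene",q)])
b=robot.read_camera("side")
for q in ["ports","card","seat","jig","socket","bar","hinge"]:
    print(q,[(np.round(d["centre"],3).tolist(),round(d["conf"],2),proj("side",d["centre"])[0].round().tolist()) for d in robot.landmark_of("side",q)])
cv2.imwrite("pics/scene.png",a); cv2.imwrite("pics/side.png",b)
print(robot.read_state())
E
```

```text
ports [([0.546, 0.143, 0.009], 0.66, [278.0, 180.0]), ([0.5, 0.382, 0.013], 0.48, [348.0, 148.0]), ([0.659, -0.042, 0.031], 0.46, [225.0, 223.0])]
card [([0.526, 0.25, -0.002], 0.83, [311.0, 168.0]), ([0.573, 0.133, -0.001], 0.8, [279.0, 190.0]), ([0.489, 0.364, 0.002], 0.74, [339.0, 150.0])]
seat [([0.545, -0.03, 0.029], 0.61, [213.0, 191.0])]
jig [([0.583, -0.036, -0.008], 0.62, [217.0, 213.0]), ([0.625, -0.041, 0.009], 0.2, [221.0, 220.0])]
socket [([0.626, -0.041, 0.01], 0.81, [221.0, 220.0])]
bar [([0.583, -0.03, 0.048], 0.76, [218.0, 195.0])]
hinge [([0.658, -0.042, 0.032], 0.84, [225.0, 222.0])]
tester [([0.528, -0.267, -0.0], 0.77, [116.0, 223.0])]
pliers [([0.707, -0.318, 0.001], 0.8, [104.0, 288.0])]
carton [([0.692, 0.279, -0.001], 0.66, [355.0, 203.0])]
ports [([0.501, 0.388, 0.012], 0.97, [277.0, 333.0]), ([0.491, 0.238, 0.017], 0.8, [293.0, 275.0]), ([0.551, 0.144, 0.011], 0.51, [272.0, 245.0])]
card [([0.491, 0.359, 0.001], 0.96, [284.0, 325.0]), ([0.576, 0.129, -0.0], 0.64, [262.0, 244.0]), ([0.522, 0.253, 0.001], 0.61, [277.0, 284.0])]
seat [([0.541, -0.026, 0.026], 
[... 265 characters left out ...]
0.75, [255.0, 197.0])]
{'t': 0.95, 'q': array([-1.34339946e+00,  1.30408011e-01,  1.48819318e+00,  1.95668568e-05,
        1.52299528e+00, -8.53954102e-02]), 'dq': array([-0.00123328,  0.00112589,  0.00049793,  0.00028043, -0.00174971,
        0.00025913]), 'joint_torque': array([ 8.75644491e-04, -5.59765220e+01, -4.92062867e+01,  7.68202194e-02,
        2.24647560e-02, -1.99381333e-05]), 'tool_pos': array([ 0.18466295, -0.57088571,  0.21863418]), 'orientation': array([-3.10324472e+00, -4.89330168e-01, -3.01982208e-05]), 'force': array([-0.2506149 , -0.65766204,  0.90405524]), 'wrist_torque': array([ 0.02714173,  0.02854394, -0.03190723]), 'gripper_force': 0.0, 'opening': 0.0930996441400139}
```

View pics/scene.png

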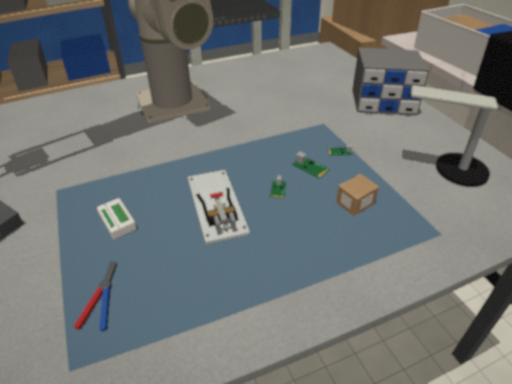

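View pics/side.png

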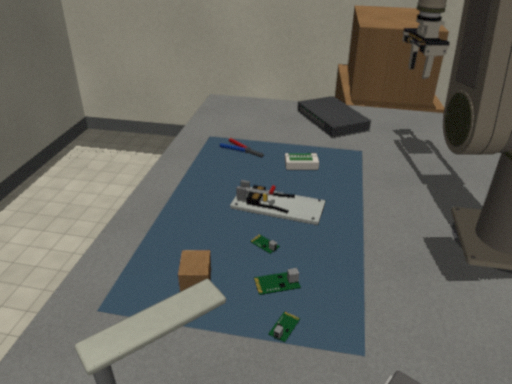

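The candidates for the card are the green boards at scene px (279,188), (311,165) and (341,151). The middle one, at (311,165), is the largest and fits 90x50 mm. I'll check it from above with the wrist camera.

Request:
play_rows(increments="507 -542 -80 25 -1;507 -542 -80 25 -1;507 -542 -80 25 -1;507 -542 -80 25 -1;507 -542 -80 25 -1;507 -542 -80 25 -1;507 -542 -80 25 -1;507 -542 -80 25 -1;507 -542 -80 25 -1;507 -542 -80 25 -1;507 -542 -80 25 -1;507 -542 -80 25 -1;507 -542 -80 25 -1;507 -542 -80 25 -1;507 -542 -80 25 -1;507 -542 -80 25 -1;507 -542 -80 25 -1;507 -542 -80 25 -1;507 -542 -80 25 -1")

```text
t: 2.85
tool_pos: [0.5, 0.0996, 0.2987]
orientation: [3.135, -0.197, 0.0]
force: [-0.7, 0.6, -0.0]
opening: 0.0929
gripper_force: 0.0
```

Run:
```python
from h import *
s=robot.read_state();print(s["t"],s["tool_pos"],s["orientation"])
b=robot.read_camera("wrist")
for q in ["ports","card","seat","jig","socket","bar","hinge"]:
    print(q,[(np.round(d["centre"],4).tolist(),round(d["conf"],2),proj("wrist",d["centre"])[0].round().tolist()) for d in robot.landmark_of("wrist",q)])
for d in robot.regions_of("wrist","card"):
    m=d["pixels"].astype(np.uint8); ys,xs=np.nonzero(m)
    if len(xs)<50: continue
    p=ray("wrist",np.c_[xs,ys],0.004)[:,:2].astype(np.float32)
    print(len(xs),d["conf"],cv2.minAreaRect(p))
cv2.imwrite("pics/w1.png",cv2.resize(b,(768,576)))
```

```text
2.85 [0.50002357 0.09962224 0.29869729] [ 3.13519228e+00 -1.96620587e-01  2.87714124e-04]
ports [([0.488, 0.2347, 0.018], 0.97, [174.0, 180.0]), ([0.5001, 0.3867, 0.0036], 0.72, [81.0, 182.0])]
card [([0.5703, 0.132, 0.0022], 0.94, [233.0, 116.0]), ([0.4909, 0.3638, -0.0035], 0.81, [99.0, 185.0]), ([0.4923, 0.2319, 0.0158], 0.74, [175.0, 177.0]), ([0.5274, 0.2518, -0.0007], 0.63, [161.0, 154.0])]
seat [([0.5432, -0.0268, 0.0265], 0.64, [345.0, 122.0])]
jig [([0.5823, -0.032, -0.0022], 0.65, [342.0, 93.0])]
socket [([0.6295, -0.0409, 0.0147], 0.8, [350.0, 57.0])]
bar [([0.5802, -0.0331, 0.0471], 0.89, [353.0, 93.0])]
hinge [([0.6563, -0.0402, 0.0364], 0.85, [354.0, 32.0]), ([0.5443, -0.0245, 0.0275], 0.65, [344.0, 121.0])]
960 0.96 ((0.49410301446914673, 0.36579403281211853), (0.07543183118104935, 0.03664860874414444), 69.76890563964844)
1078 0.79 ((0.5701925158500671, 0.13184019923210144), (0.036150336265563965, 0.06665810942649841), 58.509647369384766)
1938 0.72 ((0.5235336422920227, 0.24959519505500793), (0.0924931988120079, 0.051370080560445786), 24.70563316345215)
937 0.62 ((0.6247581243515015, -0.04782376438379288), (0.03508767858147621, 0.09552624821662903), 86.85514831542969)
```

View pics/w1.png

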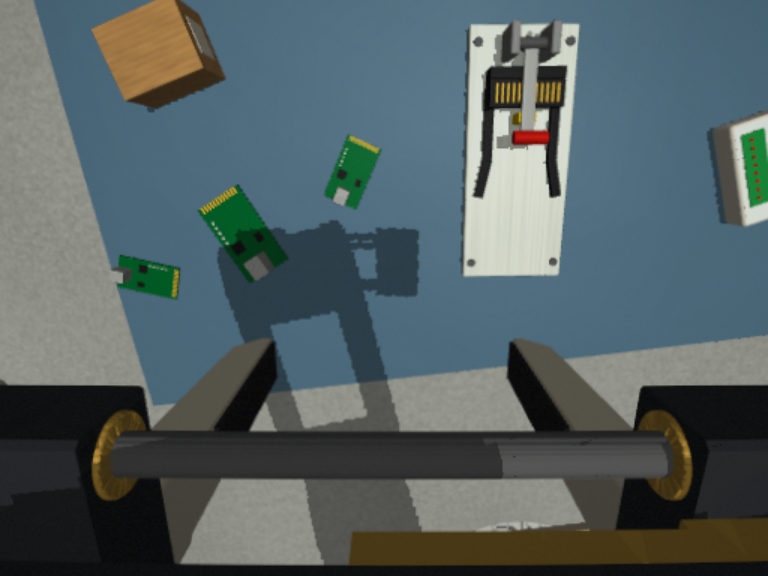

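The wrist picture confirms the card: the big board at about px (243,232), measured 92x51 mm, with its gold edge at (220,200) and ports at (260,265). The other two boards, at (352,172) and (148,277), are smaller. The jig is at about (520,150) with the clip down and the red bar at (531,137).

Request:
play_rows(increments="16 129 100 0 -1;16 129 100 0 -1;16 129 100 0 -1;16 129 100 0 -1;16 129 100 0 -1;16 129 100 0 -1")

```text
t: 3.9
tool_pos: [0.5008, -0.0286, 0.1997]
orientation: [-3.135, 0.195, -0.002]
force: [0.4, 0.0, 1.1]
opening: 0.0931
gripper_force: 0.0
```

Run:
```python
from h import *
s=robot.read_state();print(s["t"],s["tool_pos"],s["orientation"])
b=robot.read_camera("wrist")
for q in ["seat","jig","socket","bar","hinge"]:
    print(q,[(np.round(d["centre"],4).tolist(),round(d["conf"],2),proj("wrist",d["centre"])[0].round().tolist()) for d in robot.landmark_of("wrist",q)])
hsv=cv2.cvtColor(b,cv2.COLOR_BGR2HSV)
m=((hsv[...,1]>150)&(hsv[...,2]>80)&((hsv[...,0]<8)|(hsv[...,0]>172))).astype(np.uint8)
n,l,st,ce=cv2.connectedComponentsWithStats(m)
for i in range(1,n):
    if st[i,4]>80:
        ys,xs=np.nonzero(l==i); r=cv2.minAreaRect(ray("wrist",np.c_[xs,ys],0.050)[:,:2].astype(np.float32)); print("red",st[i],r)
cv2.imwrite("pics/w2.png",cv2.resize(b,(768,576)))
```

```text
3.9 [ 0.50080361 -0.02856269  0.19972201] [-3.13502828e+00  1.94594142e-01 -1.77458911e-03]
seat [([0.5433, -0.0287, 0.0287], 0.9, [256.0, 141.0])]
jig [([0.5798, -0.0307, -0.0029], 0.76, [255.0, 107.0])]
socket [([0.6296, -0.0424, 0.0098], 0.65, [259.0, 59.0])]
bar [([0.5805, -0.0342, 0.0473], 0.91, [257.0, 106.0])]
hinge [([0.6574, -0.0416, 0.0345], 0.72, [254.0, 25.0])]
red [241  98  30  12 344] ((0.5823098421096802, -0.033465273678302765), (0.029192553833127022, 0.010639811865985394), 83.00215148925781)
```

View pics/w2.png

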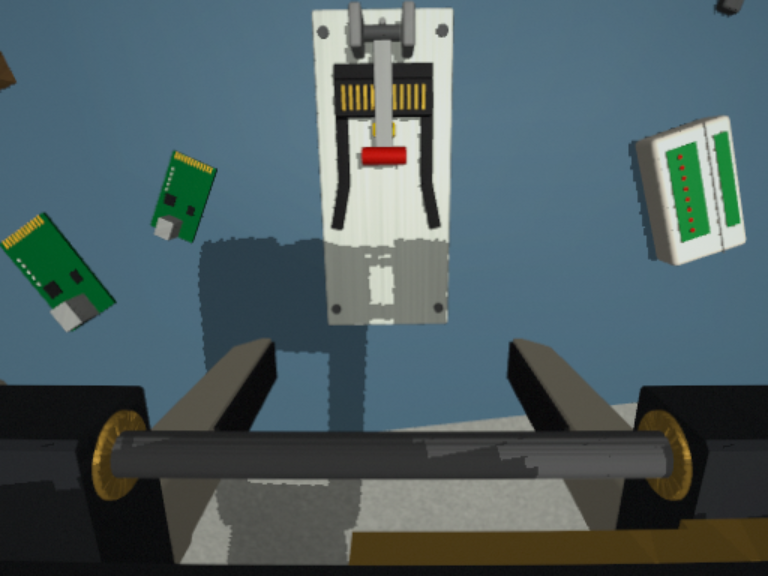

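This view gives the bar at (0.582,-0.033), jig heading -7°, and the tool is already aligned with it. Bar px is (384,155). Next I grip the bar.

Request:
play_rows(increments="50 -3 30 0 -1;81 -5 80 0 -1;81 -5 120 0 -1;81 -5 150 0 -1;81 -5 165 0 -1;81 -5 171 0 -1;81 -5 171 0 -1;81 -5 171 0 1;81 -5 171 0 1;81 -5 171 0 1;81 -5 171 0 1;81 -5 171 0 1;81 -5 171 0 1;81 -5 171 0 1", force=20)

```text
t: 5.6
tool_pos: [0.5812, -0.0342, 0.0276]
orientation: [-3.136, 0.194, 0.0]
force: [-0.9, 0.3, -0.0]
opening: 0.0415
gripper_force: 0.0
```

Run:
```python
from h import *
s=robot.read_state();print(s["t"],s["tool_pos"],s["orientation"],s["opening"],s["gripper_force"],s["force"])
a0=.153
for th in np.r_[np.arange(0,1.66,.1),1.65]:
    print(round(th,2),"dx %.0f dz %.0f"%(78.9*(np.cos(a0)-np.cos(a0+th)),-78.9*(np.sin(a0+th)-np.sin(a0))))
cv2.imwrite("pics/w3.png",robot.read_camera("wrist"))
```

```text
5.6 [ 0.58119294 -0.03419731  0.02759664] [-3.13559119e+00  1.94027713e-01  1.76363679e-04] 0.04145228492756214 0.0 [-0.87864088  0.3482437  -0.01202803]
0.0 dx 0 dz -0
0.1 dx 2 dz -8
0.2 dx 4 dz -15
0.3 dx 7 dz -23
0.4 dx 11 dz -29
0.5 dx 15 dz -36
0.6 dx 20 dz -42
0.7 dx 26 dz -47
0.8 dx 32 dz -52
0.9 dx 39 dz -57
1.0 dx 46 dz -60
1.1 dx 53 dz -63
1.2 dx 61 dz -65
1.3 dx 69 dz -66
1.4 dx 77 dz -67
1.5 dx 84 dz -67
1.6 dx 92 dz -66
1.65 dx 96 dz -65
```

View pics/w3.png

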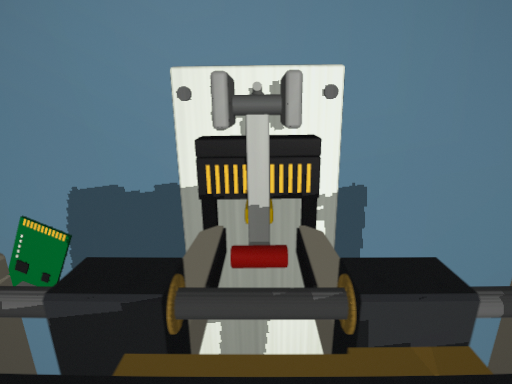

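The bar at px (259,256) lies between the fingers, which are still closing. I'll finish the grip first.

Request:
play_rows(increments="0 0 0 0 1;0 0 0 0 1;0 0 0 0 1;0 0 0 0 1", force=20)

```text
t: 6.05
tool_pos: [0.5812, -0.0332, 0.0275]
orientation: [-3.134, 0.193, 0.0]
force: [0.2, 4.9, -0.6]
opening: 0.0298
gripper_force: 20.0
```

Request:
play_rows(increments="2 0 -8 0 1;4 0 -15 0 1;7 0 -23 0 1;11 0 -29 0 1;15 0 -36 0 1;20 0 -42 0 1;26 0 -47 0 1;32 0 -52 0 1;39 0 -57 0 1;46 0 -60 0 1;53 0 -63 0 1;61 0 -65 0 1;69 0 -66 0 1;77 0 -67 0 1;84 0 -67 0 1;92 0 -66 0 1;96 0 -65 0 1;96 0 -65 0 1")

```text
t: 7.85
tool_pos: [0.6785, -0.0442, 0.0936]
orientation: [-3.133, 0.192, -0.005]
force: [3.0, 7.8, 3.4]
opening: 0.0296
gripper_force: 20.0
```

Request:
play_rows(increments="0 0 0 0 -1;0 0 0 0 -1;0 0 0 0 -1;0 0 0 0 -1;0 0 0 0 -1;0 0 -40 0 -1;0 0 -80 0 -1;0 0 -107 0 -1;-277 -217 -107 -32 -1;-277 -217 -107 -32 -1;-277 -217 -107 -32 -1;-277 -217 -107 -32 -1;-277 -217 -107 -32 -1;-277 -217 -107 -32 -1;-277 -217 -107 -32 -1;-277 -217 -107 -32 -1;-277 -217 -107 -32 -1;-277 -217 -107 -32 -1")

```text
t: 9.65
tool_pos: [0.429, 0.2029, 0.1999]
orientation: [3.067, 0.677, 0.001]
force: [0.6, 0.4, -0.1]
opening: 0.0932
gripper_force: 0.0
```

Run:
```python
from h import *
s=robot.read_state();print(s["t"],s["tool_pos"],s["orientation"],s["opening"],s["q"])
b=robot.read_camera("wrist")
for q in ["ports","card"]:
    print(q,[(np.round(d["centre"],4).tolist(),round(d["conf"],2),proj("wrist",d["centre"])[0].round().tolist()) for d in robot.landmark_of("wrist",q)])
hsv=cv2.cvtColor(b,cv2.COLOR_BGR2HSV)
for d in robot.regions_of("wrist","card"):
    m=d["pixels"].astype(np.uint8); ys,xs=np.nonzero(m)
    if len(xs)<50: continue
    p=ray("wrist",np.c_[xs,ys],0.004)[:,:2].astype(np.float32)
    print(len(xs),round(d["conf"],2),cv2.minAreaRect(p))
    g=(d["pixels"]&(hsv[...,0]>45)&(hsv[...,0]<85)&(hsv[...,1]>80)); ys,xs=np.nonzero(g)
    if len(xs)>50: print("  green",cv2.minAreaRect(ray("wrist",np.c_[xs,ys],0.004)[:,:2].astype(np.float32)))
cv2.imwrite("pics/w4.png",b)
robot.read_camera("scene")
print("bar",robot.landmark_of("scene","bar"),"want",[.6845,-.046,.11])
```

```text
9.65 [0.42902527 0.20292299 0.19985067] [3.06723971e+00 6.77318356e-01 1.09928963e-03] 0.09317258862719609 [ 3.34141993e-01 -2.06796031e-01  1.85101265e+00 -5.38890926e-04
  1.49673437e+00  1.47030688e+00]
ports [([0.4901, 0.2356, 0.0158], 0.91, [256.0, 115.0]), ([0.4969, 0.3863, 0.0048], 0.84, [134.0, 50.0]), ([0.5545, 0.1406, 0.0122], 0.6, [357.0, 98.0])]
card [([0.492, 0.3599, -0.0004], 0.94, [157.0, 65.0]), ([0.5675, 0.1339, 0.0032], 0.64, [365.0, 90.0]), ([0.5232, 0.2499, -0.0029], 0.58, [257.0, 82.0])]
3814 0.86 ((0.5221561789512634, 0.2490360587835312), (0.09189342707395554, 0.05200904980301857), 23.493919372558594)
  green ((0.5233442187309265, 0.24947389960289001), (0.0890183225274086, 0.0498964786529541), 23.557954788208008)
2017 0.82 ((0.4934374988079071, 0.36253321170806885), (0.0704696998000145, 0.03579007461667061), 69.75477600097656)
  green ((0.4920853078365326, 0.3599216938018799), (0.06321771442890167, 0.034957922995090485), 69.7320327758789)
1855 0.7 ((0.5705123543739319, 0.1299329251050949), (0.03654840216040611, 0.06496120989322662), 58.46235275268555)
  green ((0.5701702237129211, 0.13022688031196594), (0.03537502884864807, 0.06264269351959229), 58.70309066772461)
11002 0.6 ((0.5579901337623596, -0.033383965492248535), (0.10784231126308441, 0.22315870225429535), 83.62057495117188)
bar [{'centre': [0.6871, -0.0433, 0.1086], 'conf': 0.74}] want [0.6845, -0.046, 0.11]
```

View pics/w4.png

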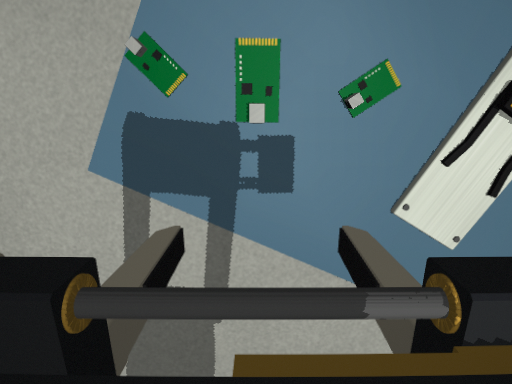

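The clip stands open: its bar is at (0.687,-0.043,0.109). The card's ports are centred at px (257,113), with its axis at 23.5°. Next I grip the ports.

Request:
play_rows(increments="50 -2 60 1.4 -1;71 -3.4 110 1.4 -1;71 -3.4 150 1.4 -1;71 -3.4 175 1.4 -1;71 -3.4 187 1.4 -1;71 -3.4 190 1.4 -1;71 -3.4 190 1.4 1;71 -3.4 190 1.4 1;71 -3.4 190 1.4 1;71 -3.4 190 1.4 1;71 -3.4 190 1.4 1;71 -3.4 190 1.4 1;71 -3.4 190 1.4 1;71 -3.4 190 1.4 1;71 -3.4 190 1.4 1;71 -3.4 190 1.4 1;71 -3.4 190 1.4 1;71 -3.4 190 1.4 1;71 -3.4 190 1.4 1", force=20)

```text
t: 11.85
tool_pos: [0.4913, 0.2365, 0.0096]
orientation: [-3.076, -0.64, 0.0]
force: [-0.7, 0.7, -0.4]
opening: 0.0169
gripper_force: 20.0
```

Request:
play_rows(increments="0 0 -30 0 1;0 0 -60 0 1;-127 224 -60 30.4 1;-127 224 -60 30.4 1;-127 224 -60 30.4 1;-127 224 -60 30.4 1;-127 224 -60 30.4 1;-127 224 -60 30.4 1;-127 224 -60 30.4 1;-127 224 -60 30.4 1;-127 224 -40 30.4 1;-127 224 -20 30.4 1;-127 224 -20 30.4 1")

```text
t: 13.15
tool_pos: [0.4619, -0.0174, 0.0269]
orientation: [-3.135, 0.184, 0.008]
force: [-0.3, 0.4, -1.5]
opening: 0.017
gripper_force: 20.0
```

Run:
```python
from h import *
s=robot.read_state();print(s["t"],s["tool_pos"],s["orientation"],s["opening"],s["force"],s["gripper_force"])
b=robot.read_camera("wrist")
cv2.imwrite("pics/w5.png",cv2.resize(b,(768,576)))
for q in ["ports","card","seat","jig","socket","hinge"]:
    print(q,[(np.round(d["centre"],4).tolist(),round(d["conf"],2),proj("wrist",d["centre"])[0].round().tolist()) for d in robot.landmark_of("wrist",q)])
hsv=cv2.cvtColor(b,cv2.COLOR_BGR2HSV)
g=((hsv[...,0]>45)&(hsv[...,0]<85)&(hsv[...,1]>80)).astype(np.uint8)
n,l,st,_=cv2.connectedComponentsWithStats(g);i=1+np.argmax(st[1:,4]);ys,xs=np.nonzero(l==i)
print(st[i],cv2.minAreaRect(ray("wrist",np.c_[xs,ys],s["tool_pos"][2]-.0056)[:,:2].astype(np.float32)))
```

```text
13.15 [ 0.46194024 -0.0174263   0.02691344] [-3.13529475  0.18432136  0.0082693 ] 0.016980657606222742 [-0.34985696  0.3770356  -1.49383633] 19.95320588350296
ports [([0.4579, -0.0213, 0.0355], 0.63, [266.0, 255.0])]
card [([0.5692, 0.1328, 0.0019], 0.97, [-1.0, 95.0]), ([0.4975, -0.0179, 0.0148], 0.63, [253.0, 183.0]), ([0.5814, -0.0317, -0.0018], 0.44, [259.0, 38.0])]
seat [([0.5434, -0.0287, 0.0282], 0.87, [261.0, 105.0])]
jig [([0.5819, -0.0306, -0.0025], 0.58, [256.0, 39.0]), ([0.5442, -0.0301, 0.028], 0.52, [263.0, 103.0])]
socket []
hinge []
[ 215  102   91  130 9138] ((0.5065662860870361, -0.02465163916349411), (0.05066734179854393, 0.0774955153465271), 83.24726104736328)
```

View pics/w5.png

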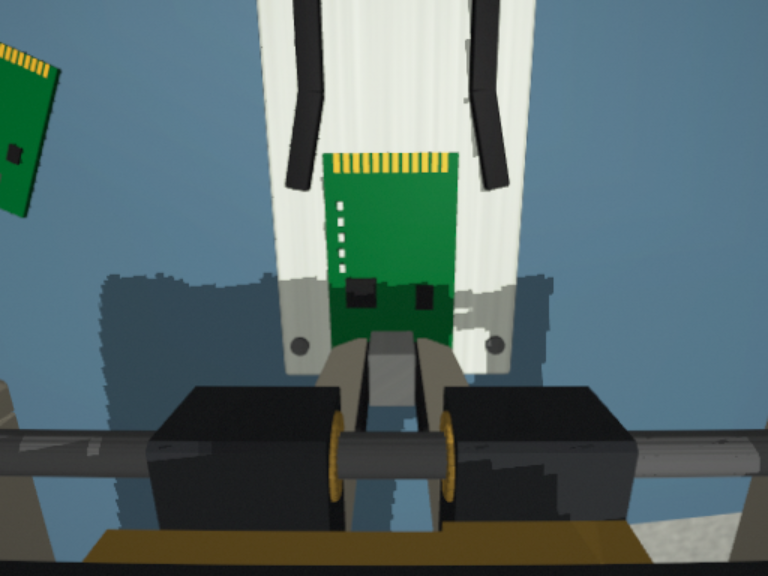

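The card hangs above the bed at px (391,250), parallel to it. Its gold edge is at row 162, inside the flare, about 2 mm left of the rail centre at about column 396. I'll check whether the arm has settled.

Run:
```python
from h import *
b=robot.read_camera("wrist")
s=robot.read_state();print(s["t"],s["tool_pos"],s["orientation"],s["force"])
hsv=cv2.cvtColor(b,cv2.COLOR_BGR2HSV)
g=((hsv[...,0]>45)&(hsv[...,0]<85)&(hsv[...,1]>80)).astype(np.uint8)
n,l,st,_=cv2.connectedComponentsWithStats(g);i=1+np.argmax(st[1:,4]);ys,xs=np.nonzero(l==i)
print(st[i],cv2.minAreaRect(ray("wrist",np.c_[xs,ys],s["tool_pos"][2]-.0056)[:,:2].astype(np.float32)))
# dark rail inner edges in several rows, and green edges
for r in [15,30,45,58,66,105,110,150]:
    row=b[r].max(axis=1); d=row<60
    L=[c for c in range(170,256) if d[c]]; R=[c for c in range(262,350) if d[c]]
    gr=np.nonzero(g[r,200:320])[0]
    print(r,(max(L),min(R)) if L and R else None,(gr.min()+200,gr.max()+200) if len(gr) else None)
    if L and R: print("   rails at bed+7", ray("wrist",[[max(L)+1,r],[min(R),r]],.019)[:,:2].round(4).tolist())
```

```text
13.55 [ 0.46500635 -0.01955411  0.03052075] [ 3.13583988e+00 -1.88172327e-01  2.38597156e-03] [-0.61775315 -0.72272405 -0.45074787]
[ 215  102   91  130 9144] ((0.5071714520454407, -0.024799900129437447), (0.04939401149749756, 0.07603558897972107), 83.48947143554688)
15 (211, 309) None
   rails at bed+7 [[0.5917, -0.0094], [0.5857, -0.0601]]
30 (211, 309) None
   rails at bed+7 [[0.5846, -0.0082], [0.5785, -0.0595]]
45 (212, 309) None
   rails at bed+7 [[0.5773, -0.0076], [0.5711, -0.059]]
58 (212, 308) None
   rails at bed+7 [[0.5708, -0.0066], [0.5647, -0.0579]]
66 (213, 308) None
   rails at bed+7 [[0.5667, -0.0064], [0.5606, -0.0576]]
105 (208, 314) (np.int64(215), np.int64(304))
   rails at bed+7 [[0.5467, -0.0004], [0.5396, -0.0593]]
110 (207, 315) (np.int64(215), np.int64(304))
   rails at bed+7 [[0.5441, 0.0006], [0.5369, -0.0597]]
150 None (np.int64(217), np.int64(303))
```

Request:
play_rows(increments="0 1 0 0 1;0 1 4 0 1;0 1 8 0 1;0 1 9 0 1;0 1 9 0 1;8 1 9 0 1;18 0.9 9 0 1;28 0.9 9 0 1;38 0.8 9 0 1;48 0.7 9 0 1;56 0.6 9 0 1;62 0.6 9 0 1;66 0.5 9 0 1;68 0.5 9 0 1;68 0.5 9 0 1;68 0.5 9 0 1", force=20)

```text
t: 15.15
tool_pos: [0.5315, -0.0282, 0.021]
orientation: [-3.136, 0.189, 0.001]
force: [-5.3, 0.8, 9.1]
opening: 0.0171
gripper_force: 20.0
```

Run:
```python
from h import *
b=robot.read_camera("wrist")
s=robot.read_state();print(s["t"],s["tool_pos"],s["orientation"],s["force"],s["wrist_torque"])
cv2.imwrite("pics/w6.png",b)
```

```text
15.2 [ 0.53158115 -0.0282734   0.02100285] [-3.13588336e+00  1.88611310e-01  1.03060035e-03] [-4.98375421  0.23507322  8.46123789] [0.12451007 0.82620928 0.01046164]
```

View pics/w6.png

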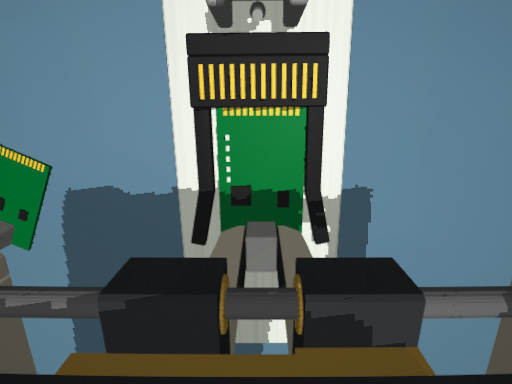

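The picture shows the card between the rails, with its gold edge at row 112 just entering the hood. The downward force is 9 N, so I'll ease it off and creep forward.

Request:
play_rows(increments="0 0 -0.5 0 1;0 0 -0.5 0 1;1 0 -0.5 0 1;2 0 -0.5 0 1;3 0 -0.5 0 1;4 0 -0.5 0 1;5 0 -0.5 0 1;5 0 -0.5 0 1;5 0 -0.5 0 1")

```text
t: 16.1
tool_pos: [0.5365, -0.0288, 0.021]
orientation: [-3.136, 0.189, 0.001]
force: [-3.5, 0.9, 4.7]
opening: 0.0163
gripper_force: 20.0
```

Request:
play_rows(increments="0 0 -0.3 0 1;0.7 0 -0.3 0 1;1.4 0 -0.3 0 1;2 0 -0.3 0 1;2 0 -0.3 0 1")

```text
t: 16.6
tool_pos: [0.5388, -0.0291, 0.0214]
orientation: [3.136, -0.188, 0.0]
force: [0.7, 0.0, -0.9]
opening: 0.0169
gripper_force: 20.0
```

Request:
play_rows(increments="0.5 0 0 0 1;1 0 0 0 1;1 0 0 0 1")

```text
t: 16.9
tool_pos: [0.5398, -0.0292, 0.0215]
orientation: [-3.136, 0.188, -0.0]
force: [-0.6, -0.2, -0.4]
opening: 0.0171
gripper_force: 20.0
```

Request:
play_rows(increments="0.5 0 0 0 1;1 0 0 0 1;1 0 0 0 1")

```text
t: 17.2
tool_pos: [0.5407, -0.0293, 0.0215]
orientation: [3.136, -0.188, 0.0]
force: [0.5, -1.0, -0.2]
opening: 0.0166
gripper_force: 20.0
```

Request:
play_rows(increments="0.4 0 0 0 1;0.8 0 0 0 1;0.8 0 0 0 1")

```text
t: 17.5
tool_pos: [0.5415, -0.0294, 0.0214]
orientation: [-3.136, 0.189, -0.0]
force: [0.0, 0.2, -0.6]
opening: 0.0171
gripper_force: 20.0
```

Request:
play_rows(increments="0.4 0 0 0 1;0.8 0 0 0 1;0.8 0 0 0 1")

```text
t: 17.8
tool_pos: [0.5423, -0.0295, 0.0215]
orientation: [3.136, -0.189, 0.0]
force: [-0.6, -0.3, -0.1]
opening: 0.017
gripper_force: 20.0
```

Request:
play_rows(increments="0.4 0 0 0 1;0.8 0 0 0 1;0.8 0 0 0 1")

```text
t: 18.1
tool_pos: [0.5431, -0.0296, 0.0215]
orientation: [-3.136, 0.189, -0.0]
force: [-0.6, -0.0, -0.1]
opening: 0.0167
gripper_force: 20.0
```

Request:
play_rows(increments="0.4 0 0 0 1;0.8 0 0 0 1;0.8 0 0 0 1")

```text
t: 18.4
tool_pos: [0.5434, -0.0297, 0.0212]
orientation: [-3.136, 0.188, 0.002]
force: [-2.5, 0.1, -0.5]
opening: 0.0169
gripper_force: 20.0
```

Request:
play_rows(increments="0.4 0 0 0 1;0.8 0 0 0 1;0.8 0 0 0 1")

```text
t: 18.7
tool_pos: [0.5435, -0.0297, 0.0211]
orientation: [-3.136, 0.188, 0.004]
force: [-6.2, -0.4, 3.6]
opening: 0.0171
gripper_force: 20.0
```

Request:
play_rows(increments="0.3 0 0 0 1;0.6 0 0 0 1;0.6 0 0 0 1")

```text
t: 19.0
tool_pos: [0.5436, -0.0297, 0.021]
orientation: [-3.136, 0.188, 0.006]
force: [-8.6, 0.4, 6.5]
opening: 0.0168
gripper_force: 20.0
```

Contact was felt at about 8 N. Next I release the card and rise.

Request:
play_rows(increments="0 0 0 0 1;0 0 0 0 -1;0 0 0 0 -1;0 0 0 0 -1;0 0 0 0 -1;0 0 -5 0 -1;0 0 -20 0 -1;0 0 -50 0 -1;0 0 -90 0 -1;-40 0 -130 0 -1;-40 0 -150 0 -1;-40 0 -150 0 -1;-40 0 -150 0 -1")

```text
t: 20.3
tool_pos: [0.5064, -0.0252, 0.173]
orientation: [3.136, -0.188, 0.005]
force: [0.4, 0.1, 0.1]
opening: 0.0929
gripper_force: 0.0
```

Run:
```python
from h import *
b=robot.read_camera("wrist")
s=robot.read_state();print(s["t"],s["tool_pos"],s["orientation"],s["force"])
cv2.imwrite("pics/w7.png",cv2.resize(b,(768,576)))
for q in ["ports","card","seat","bar","hinge"]:
    print(q,[(np.round(d["centre"],4).tolist(),round(d["conf"],2),proj("wrist",d["centre"])[0].round().tolist()) for d in robot.landmark_of("wrist",q)])
hsv=cv2.cvtColor(b,cv2.COLOR_BGR2HSV)
m=((hsv[...,1]>150)&(hsv[...,2]>80)&((hsv[...,0]<8)|(hsv[...,0]>172))).astype(np.uint8)
n,l,st,ce=cv2.connectedComponentsWithStats(m)
for i in range(1,n):
    if st[i,4]>80:
        ys,xs=np.nonzero(l==i); print("red",st[i],cv2.minAreaRect(ray("wrist",np.c_[xs,ys],0.1106)[:,:2].astype(np.float32)))
```

```text
20.35 [ 0.50567305 -0.02510459  0.17159679] [ 3.13587479e+00 -1.88472873e-01  1.01912654e-03] [-0.77261948 -0.35425009  0.04455304]
ports [([0.5423, -0.0343, 0.0273], 0.93, [265.0, 147.0]), ([0.5504, 0.1412, 0.0127], 0.71, [103.0, 158.0]), ([0.5427, -0.029, 0.0293], 0.7, [260.0, 148.0])]
card [([0.5803, -0.0346, 0.0105], 0.8, [261.0, 109.0]), ([0.6565, -0.0408, 0.0348], 0.69, [257.0, 21.0]), ([0.5723, 0.1326, 0.0044], 0.63, [109.0, 136.0])]
seat [([0.5416, -0.0282, 0.0291], 0.62, [259.0, 149.0])]
bar [([0.5802, -0.0342, 0.0116], 0.18, [260.0, 109.0])]
hinge [([0.657, -0.0425, 0.0355], 0.72, [259.0, 20.0])]
```

View pics/w7.png

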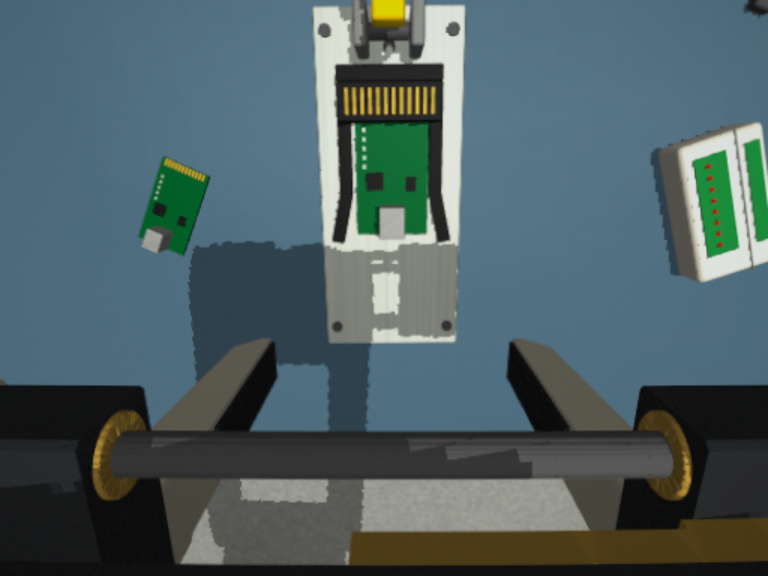

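The picture shows the card home with its gold edge hidden under the hood (row 120), and the clip standing open with the yellow foot at (388,12). Now to grip the bar.

Request:
play_rows(increments="50 0 0 0 -1;100 -1 0 0 -1;150 -1.4 0 0 -1;182 -1.4 0 0 -1;182 -1.4 20 0 -1;182 -1.4 50 0 -1;182 -1.4 72 0 -1;182 -1.4 80 0 -1;182 -1.4 80 0 1;182 -1.4 80 0 1;182 -1.4 80 0 1;182 -1.4 80 0 1;182 -1.4 80 0 1;182 -1.4 80 0 1;182 -1.4 80 0 1;182 -1.4 80 0 1;182 -1.4 80 0 1;182 -1.4 80 0 1;182 -1.4 80 0 1", force=20)

```text
t: 22.5
tool_pos: [0.6864, -0.0449, 0.0915]
orientation: [-3.135, 0.188, -0.0]
force: [1.0, 4.0, 0.5]
opening: 0.0295
gripper_force: 20.0
```

Run:
```python
from h import *
s=robot.read_state();p=s["tool_pos"];print(s["t"],p,s["orientation"],s["opening"],s["gripper_force"],s["force"])
a0=.153
for th in [1.7,1.6,1.5,1.4,1.3,1.2,1.1,1.0,.9,.8,.7,.6,.5,.4,.35,.3,.25,.2,.15,.1,.07]:
    print(th,"dx %.1f dz %.1f"%(78.9*(np.cos(a0+1.75)-np.cos(a0+th)),78.9*(np.sin(a0+1.75)-np.sin(a0+th))))
robot.read_camera("scene");print(robot.landmark_of("scene","bar"))
```

```text
22.5 [ 0.6864238  -0.044937    0.09145657] [-3.13539782e+00  1.87851913e-01 -2.49924709e-05] 0.029478317493865373 20.00010520219803 [0.96725386 4.00859534 0.46091476]
1.7 dx -3.8 dz -1.2
1.6 dx -11.4 dz -3.0
1.5 dx -19.3 dz -4.0
1.4 dx -27.1 dz -4.3
1.3 dx -35.0 dz -3.8
1.2 dx -42.8 dz -2.4
1.1 dx -50.4 dz -0.4
1.0 dx -57.7 dz 2.5
0.9 dx -64.8 dz 6.0
0.8 dx -71.4 dz 10.3
0.7 dx -77.6 dz 15.2
0.6 dx -83.3 dz 20.6
0.5 dx -88.4 dz 26.6
0.4 dx -92.9 dz 33.1
0.35 dx -94.9 dz 36.6
0.3 dx -96.7 dz 40.1
0.25 dx -98.3 dz 43.6
0.2 dx -99.8 dz 47.3
0.15 dx -101.0 dz 51.0
0.1 dx -102.1 dz 54.8
0.07 dx -102.7 dz 57.1
[{'centre': [0.6863, -0.0433, 0.1101], 'conf': 0.74}]
```

Request:
play_rows(increments="-4 0 -1 0 1;-11 0 -3 0 1;-19 0 -4 0 1;-27 0 -4.3 0 1;-35 0 -3.8 0 1;-43 0 -2.4 0 1;-50 0 -0.4 0 1;-58 0 2.5 0 1;-65 0 6 0 1;-71.4 0 10.3 0 1;-77.6 0 15.2 0 1;-83.3 0 20.6 0 1;-88.4 0 26.6 0 1;-88.4 0 26.6 0 1;-88.4 0 26.6 0 1")

```text
t: 24.1
tool_pos: [0.5972, -0.0349, 0.0641]
orientation: [3.136, -0.189, -0.005]
force: [-6.1, 1.4, 0.7]
opening: 0.0297
gripper_force: 20.0
```

Request:
play_rows(increments="-2.4 0 3.2 0 1;-4.5 0 6.5 0 1;-6.5 0 10 0 1;-8.3 0 13.5 0 1;-9.9 0 17 0 1;-11.4 0 20.7 0 1;-12 0 22.5 0 1;-12.6 0 24.4 0 1;-13.2 0 26.3 0 1;-13.2 0 26.3 0 1;-13.2 0 26.3 0 1")

```text
t: 25.2
tool_pos: [0.5854, -0.0335, 0.0385]
orientation: [3.136, -0.188, -0.0]
force: [-4.0, -1.7, -1.8]
opening: 0.0297
gripper_force: 20.0
```

Request:
play_rows(increments="-0.3 0 1 0 1;-0.6 0 2 0 1;-0.8 0 3 0 1;-0.8 0 3 0 1")

```text
t: 25.6
tool_pos: [0.5848, -0.0334, 0.0355]
orientation: [3.136, -0.189, 0.0]
force: [-4.0, -2.1, -1.9]
opening: 0.0297
gripper_force: 20.0
```

Request:
play_rows(increments="-0.1 0 0.5 0 1;-0.3 0 1 0 1;-0.3 0 1 0 1")

```text
t: 25.9
tool_pos: [0.5845, -0.0334, 0.0346]
orientation: [3.136, -0.189, 0.0]
force: [-3.8, -3.4, -3.2]
opening: 0.0296
gripper_force: 20.0
```

Request:
play_rows(increments="0 0 0 0 -1;0 0 0 0 -1;0 0 0 0 -1;0 0 0 0 -1;0 0 -3 0 -1;0 0 -20 0 -1;0 0 -50 0 -1;-30 0 -100 0 -1;-80 0 -140 0 -1;-80 0 -140 0 -1;-80 0 -140 0 -1;-80 0 -140 0 -1")

```text
t: 27.1
tool_pos: [0.5056, -0.0236, 0.1748]
orientation: [3.136, -0.189, 0.003]
force: [1.6, -0.2, -1.0]
opening: 0.0929
gripper_force: 0.0
```

Run:
```python
from h import *
b=robot.read_camera("wrist")
s=robot.read_state();print(s["t"],s["tool_pos"],s["force"],s["opening"])
cv2.imwrite("pics/w8.png",cv2.resize(b,(768,576)))
for q in ["ports","card","seat","bar"]:
    print(q,[(np.round(d["centre"],4).tolist(),round(d["conf"],2)) for d in robot.landmark_of("wrist",q)])
```

```text
27.15 [ 0.50523137 -0.02362962  0.1738184 ] [-0.06592712 -0.02056366  0.16373955] 0.09292656659213974
ports [([0.541, -0.0319, 0.0269], 0.71)]
card [([0.5734, 0.1289, 0.0008], 0.78), ([0.5829, -0.0338, 0.0097], 0.55)]
seat [([0.5403, -0.0272, 0.0269], 0.64), ([0.6271, -0.0435, 0.0111], 0.54)]
bar [([0.5846, -0.0326, 0.0543], 0.9), ([0.5829, -0.0319, -0.0021], 0.46)]
```

View pics/w8.png

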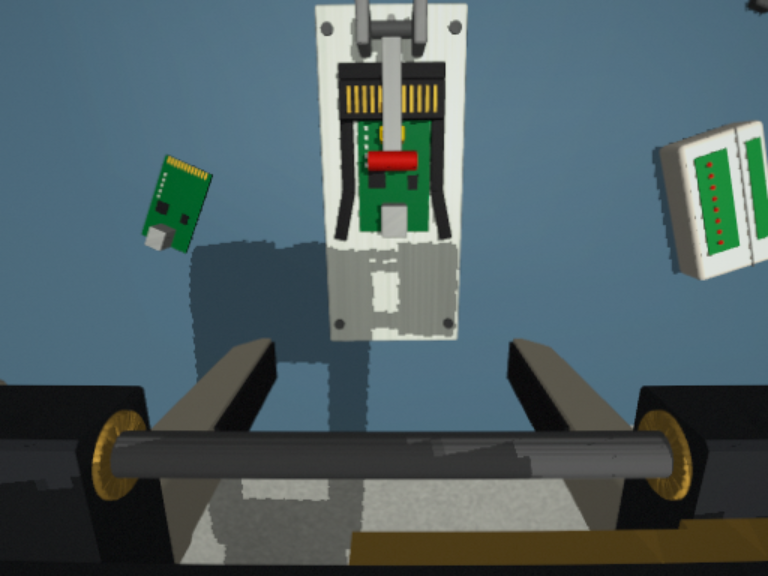

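The clip is down with its foot on the card (px (392,132)) and the bar at z of about 0.054. The card is still home and the arm is clear, so I'm handing in.

```bash
python3 -c "
from plant import robot
print(robot.close_job())"
```

```text
the job is handed in; nothing more can be done
None
```

The job is handed in, but no verdict came back: the card was pressed home with about 8 N at the wrist, the clip was lowered under control onto it, and the last wrist image shows the foot on the card and the arm clear.

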